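Put the cooking corner in order

ROBOT

A 6-joint arm with a two-finger parallel gripper is mounted at the origin on the work surface. World frame = base frame: x ahead of the robot, y to its left, z up, the work surface at z = 0. Lengths are in m, angles in rad, forces in N, time in s.
With the tool pointing down it reaches from about 0.3 to 0.875 m from the base axis. Payload 6.4 kg.
Tool frame: the origin (TCP) lies on the centre line of the jaws, within the pads' length; the fingertips stand 11 mm ahead of it and the grasp point (between the pads) lies 8 mm behind it; z points along the fingers, y is the line along which they close (so a half turn about z gives the same grasp; the last joint's range is limited). The gripper opens to 88 mm and grips with 3 to 60 N. Pads are 18 mm wide; open, the fingers measure 123 mm over their backs; the gripper's body (75 mm by 187 mm) begins 45 mm behind the grasp point.
Start: joints at [1.031, 0.181, 1.607, -0, 1.354, -0.206], TCP at [0.188, 0.543, 0.25] pointing down, gripper open.
Joint ranges: [-2.99, 2.99], [-0.89, 2.07], [0.3, 2.58], [-1.14, 4.28], [0, 2.63], [-3.12, 3.12]. Speed limits (rad/s): [2.57, 2.57, 3.01, 3.14, 3.14, 3.14].

INTERFACE

Orientations are given as a 3x3 rotation matrix whose columns are the frame's x, y, z axes.
In Python, from plant import manip gives the robot as it stands.
- The arm moves only by the tool carry_out, never from a script. Its argument "deltas" is one flat list of numbers, 5 for each row, row after row: the shift along the tool's x, y, z in m, then the turn about the tool's z in rad, then the opening, from 0 (shut) to 1 (fully open). A call has 1 to 10 rows; each row shifts and turns the commanded pose from where the row before left it, along the tool's axes as they then stand; what a row does not reach is not made up. A row lasts 1/12 s, in which the tool goes at most 41.7 mm and 7.16 degrees, less where a joint would pass 70% of its speed; a pose out of reach is approached as far as the arm can. A call with a gripper value outside its range is refused whole. The fingers move at their own pace and stop on an object; the grip force is fixed at half the most. Time passes only in rows, so rows that do not move let the fingers close. It gives the time, the measured TCP pose, the force, the opening and the grip force at its end, in the units of the state.
- manip.state(): the state, without advancing time (a new reading comes with each control period).
- manip.grab_frame(name): name is "side" or "top"; returns the picture (384x512x3 uint8, red, green, blue); there is no depth.
- manip.get_calibration(name): a dict with "fx", "fy", "cx", "cy" (pixels), "k1" (the pictures are not rectified: a ray, as slopes to the right and down, at radius r is drawn at 1 + k1 r^2 times it, then the intrinsics apply), "extrinsics" (4x4, takes a point from camera to world coordinates). Camera axes: x right, y up, looking along -z (the intrinsics and any distortion apply to the point x, -y, -z); pixel columns grow to the right and rows downward; lengths in m; the calibration is good to about 2 mm. A picture is of the moment at which its call begins. get_calibration takes no time and is no camera call.
- manip.job_done(): hands the job in; it is judged then, once.
The state is a dict: "clock": time; "q": joint angles; "joint_vel": joint speeds; "effort": joint torques, N m; "tcp_pos": TCP position; "orientation": TCP orientation; "force": force on the tool from outside, world axes, zero at the start; "wrist_torque": the same for the moment, N m; "width": finger opening in m; "grasp_force": force on a finger pad.
Only numpy, scipy, OpenCV 4.12 (cv2) and the standard library are available. Lean on these libraries where they do the work, as an engineer would, in place of code of your own. Each camera call takes 0.05 s, during which the arm holds its last target. There are 200 camera calls.

TASK

Clear up after cooking: press the lid of every canister down until it is fully home, leaving the canisters standing on the counter, and put every utensil on the drying rack away on the steel rail: lift it off its peg, hook it over the open part of the rail and slide it along under the retaining bar until it hangs at its own black collar - the ladle at the far one, the turner at the middle one, the masher at the one nearest the open part. One of the three utensils or three canisters may be missing; a missing utensil's place stays empty. Leave the mills, bottle, jar, mug and bowl where they are.

Things in the scene. Friction and masses are not known exactly. Their poses are not given: they have to be found in the camera images.
- ladle: Ladle, 227 mm long: steel bowl opening up, 64 mm wide, at its foot (x = +12, lowest z = -135 mm). Handle spine at x = -26 to -10 mm; a down-open hook, 20 mm wide in y, its channel along y from x = -10 to +10 mm: crown underside z = +6, top +14 mm, +x lip down to z = -10 mm. Origin: on the axis of the 12 mm bar it hangs from, z up. 110-180 g, hangs within 5 deg of upright.
- turner: Slotted turner, 227 mm long: flat upright steel blade, 60 mm wide in y, at its foot (x = +16, lowest z = -135 mm). Handle spine at x = -26 to -10 mm; a down-open hook, 20 mm wide in y, its channel along y from x = -10 to +10 mm: crown underside z = +6, top +14 mm, +x lip down to z = -10 mm. Origin: on the axis of the 12 mm bar it hangs from, z up. 110-180 g, hangs within 5 deg of upright.
- masher: Potato masher, 227 mm long: level round steel plate, 62 mm across, at its foot (x = +8, lowest z = -135 mm). Handle spine at x = -26 to -10 mm; a down-open hook, 20 mm wide in y, its channel along y from x = -10 to +10 mm: crown underside z = +6, top +14 mm, +x lip down to z = -10 mm. Origin: on the axis of the 12 mm bar it hangs from, z up. 110-180 g, hangs within 5 deg of upright.
- ladle_grip (a point): Point to grip on the ladle: on the centre line of its upright black top grip, straight above its hook, at (0, 0, +76) mm from the ladle's origin. The top grip is 16 mm (local x) by 18 mm (local y), from z = +46 to +92 mm; below it the handle steps sideways (z = 36 to 46 mm) to the spine at local -x. Axes as the ladle's.
- turner_grip (a point): Point to grip on the turner: on the centre line of its upright black top grip, straight above its hook, at (0, 0, +76) mm from the turner's origin. The top grip is 16 mm (local x) by 18 mm (local y), from z = +46 to +92 mm; below it the handle steps sideways (z = 36 to 46 mm) to the spine at local -x. Axes as the turner's.
- masher_grip (a point): Point to grip on the masher: on the centre line of its upright black top grip, straight above its hook, at (0, 0, +76) mm from the masher's origin. The top grip is 16 mm (local x) by 18 mm (local y), from z = +46 to +92 mm; below it the handle steps sideways (z = 36 to 46 mm) to the spine at local -x. Axes as the masher's.
- rack: Fixed drying rack: wooden base, steel crossbar along local y, three 12 mm pegs pointing along local -x at y = -85, 0, +85 mm, 83 mm long, axes at z = 190 mm, tips turned up 9 mm. Utensils hang 45 mm out, channel along the peg, spine on the local -y side; lift 20-50 mm, then draw out 75 mm along the peg (the spine stands beside it). Origin: on the counter below the crossbar's middle.
- rail: Steel rail, fixed: 12 mm bar along local y, axis z = 190 mm, y = -225 to +225 mm, end posts. Above its part from y = -50 to +225 mm an 8 mm retaining bar (z = 210 to 218 mm) with three black collars: hooks slide under it with 6 mm to spare but cannot be hooked on there. Open above from y = -217 to -50 mm. Origin: on the counter under its middle.
- rail_open (a point): Point on the rail's axis in the middle of its open part (rail y = -120 mm). To hook on: come at it from the side on which the spine is (either side will do), the utensil 20 to 45 mm above its hanging height so that its head passes below the bar and its lip above, then lower. Axes as the rail's.
- mark_near (a point): Point on the rail's axis below the first black collar (rail y = +10 mm, nearest the open part). Axes as the rail's.
- mark_middle (a point): Point on the rail's axis below the second black collar (rail y = +90 mm). Axes as the rail's.
- mark_far (a point): Point on the rail's axis below the last black collar (rail y = +170 mm, farthest from the open part). Axes as the rail's.
- canister_tall: Round steel storage canister (tall), loose, weighted base, 90 mm across, body 115 mm high, 0.84 kg with its black lid, a flat disc 94 mm across, pressed at its centre: its top face is 137 mm above the origin when fully up, 125 mm when home. Origin: centre of its underside, z up.
- lid_tall (a joint): How far the lid of the tall canister has been pressed down: 0 = standing 12 mm proud, 0.012 m = fully home against the body. It moves stiffly (about 7 N plus drag, 30 N per m/s) and stays where it is left.
- canister_medium: Round steel storage canister (medium), loose, weighted base, 90 mm across, body 95 mm high, 0.74 kg with its black lid, a flat disc 94 mm across, pressed at its centre: its top face is 117 mm above the origin when fully up, 105 mm when home. Origin: centre of its underside, z up.
- lid_medium (a joint): How far the lid of the medium canister has been pressed down: 0 = standing 12 mm proud, 0.012 m = fully home against the body. It moves stiffly (about 7 N plus drag, 30 N per m/s) and stays where it is left.
- canister_low: Round steel storage canister (low), loose, weighted base, 90 mm across, body 75 mm high, 0.64 kg with its black lid, a flat disc 94 mm across, pressed at its centre: its top face is 97 mm above the origin when fully up, 85 mm when home. Origin: centre of its underside, z up.
- lid_low (a joint): How far the lid of the low canister has been pressed down: 0 = standing 12 mm proud, 0.012 m = fully home against the body. It moves stiffly (about 7 N plus drag, 30 N per m/s) and stays where it is left.
- mill_a: Dark wooden pepper mill, 58 mm across and 190 mm high. A bystander: leave it alone. Origin: centre of its underside.
- mill_b: Dark wooden salt mill, 58 mm across and 190 mm high. A bystander: leave it alone. Origin: centre of its underside.
- oil_bottle: Green glass oil bottle, 68 mm across and 220 mm high. A bystander: leave it alone. Origin: centre of its underside.
- spice_jar: Amber spice jar, 48 mm across and 80 mm high. A bystander: leave it alone. Origin: centre of its underside.
- mug: White mug, 80 mm across and 90 mm high. A bystander: leave it alone. Origin: centre of its underside.
- prep_bowl: Small blue bowl, 70 mm across and 40 mm high. A bystander: leave it alone. Origin: centre of its underside.

How it is judged:
By the outcome, as a careful person would: the job done as asked, in the order asked, and still so for the second after the job is handed in, with the robot touching nothing.
Of ladle, turner, masher, canister_tall, canister_medium, canister_low only 5 to 6 are there at a start; the rules pass over those that are not, and their reading is None.
At some moment in a run one of canister_tall, canister_medium, canister_low may be knocked a few centimetres aside while the robot is not near it.
It also fails if it takes over 200 s, if anything falls off the work surface, if the arm or the gripper's body presses on something with over 40 N, if the wrist force passes 120 N, or if a joint passes its speed limit or range.

## Working session

There is one attempt and no reset: what is moved stays moved. The work goes in short steps, Python scripts to look and compute and a tool call to move; the robot and the scene stay as the last step left them, time stands still between calls to the robot, and variables do not carry over. Pictures are saved under pics/ and viewed, at most 14 in all, crops included, and the job is handed in when it is done.

Besides the shell and the picture viewer there is one more tool, called after "Emit:" by a JSON object that holds its "name" and its "arguments". carry_out: Moves the arm, as the interface text tells. Its arguments: {"type":"object","properties":{"deltas":{"type":"array","items":{"type":"number"}}},"required":["deltas"]}

```bash
mkdir -p pics; python3 - <<'E'
from plant import manip
import cv2,json
for n in("side","top"):
    im=manip.grab_frame(n); cv2.imwrite(f"pics/{n}0.png",cv2.cvtColor(im,cv2.COLOR_RGB2BGR))
    c=manip.get_calibration(n); print({k:(v.tolist() if hasattr(v,'tolist') else v) for k,v in c.items()})
s=manip.state(); print(s)
E
```

```text
{'fx': 390.82084607248566, 'fy': 390.82084607248566, 'cx': 252.70251366910563, 'cy': 193.11715947181747, 'k1': -0.04643428462416086, 'extrinsics': [[0.8124112666671349, 0.35323128955073846, -0.46391334306594756, 0.0933462146696013], [-0.5830532926181351, 0.5004065505378644, -0.6400329227047209, -0.619395253251392], [0.006065621110203051, 0.790456159607298, 0.6124885859993061, 0.8213501992080428], [0.0, 0.0, 0.0, 1.0]]}
{'fx': 487.87006757372956, 'fy': 487.87006757372956, 'cx': 253.10704658777922, 'cy': 189.52597367109348, 'k1': 0.07040389389320437, 'extrinsics': [[-0.015476303888445616, 0.9804650969874031, -0.19608334352370319, 0.2751677110485262], [-0.9998026678322517, -0.017617280507123904, -0.009179151542789907, 0.01860641321744687], [-0.01245429297329539, 0.195902590633752, 0.9805442700712292, 1.5751214127753737], [0.0, 0.0, 0.0, 1.0]]}
{'clock': 0.1, 'q': array([ 1.03069608e+00,  1.81462781e-01,  1.60787388e+00, -1.13932601e-05,
        1.35381585e+00, -2.06325215e-01]), 'joint_vel': array([-9.73432180e-04, -5.40258132e-04, -1.75930608e-03, -9.51640561e-04,
        5.57441158e-05,  1.16929426e-03]), 'effort': array([ 6.94968257e-04, -4.34820163e+01, -3.42693901e+01,  7.05452194e-02,
        3.40367993e-02, -1.78419361e-05]), 'tcp_pos': array([0.18813761, 0.54286716, 0.24891895]), 'orientation': array([[-9.44813016e-01,  3.27609121e-01, -7.92572432e-04],
       [ 3.27609934e-01,  9.44812111e-01, -1.34354724e-03],
       [ 3.08673703e-04, -1.52905552e-03, -9.99998783e-01]]), 'force': array([0.5541219 , 0.43089612, 0.24252065]), 'wrist_torque': array([ 0.00697837, -0.00474761, -0.00364719]), 'grasp_force': 0.0, 'width': 0.08817799293416431}
```

View pics/side0.png

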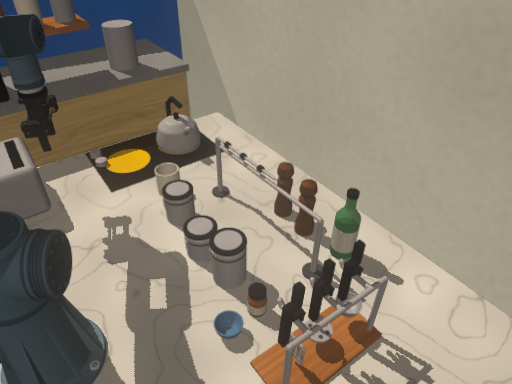

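View pics/top0.png

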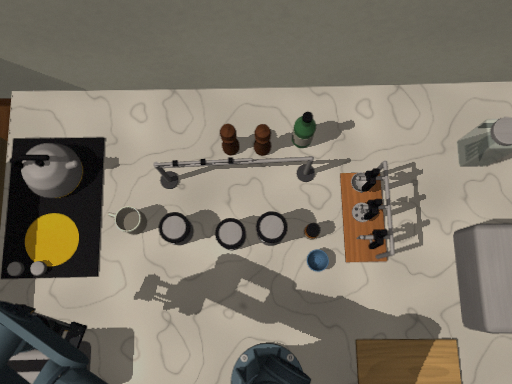

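The side view shows three canisters (lid centres near (178,187), (201,226), (229,240)), the rail with its collars at the left, and three utensils on the rack at (291,315), (322,290), (352,270). The top view shows the lids at (174,228), (231,233), (271,227), the rail from (160,163) to (310,159), and the rack crossbar near x=388.

```bash
cat > h.py <<'E'
import numpy as np, cv2
from plant import manip
C={n:manip.get_calibration(n) for n in("side","top")}
for c in C.values():
    E=np.array(c["extrinsics"]); c["E"]=E
    c["K"]=np.array([[c["fx"],0,c["cx"]],[0,c["fy"],c["cy"]],[0,0,1.]])
    c["D"]=np.array([c["k1"],0,0,0.])
    F=np.diag([1,-1,-1.]); c["R"]=F@E[:3,:3].T; c["t"]=-c["R"]@E[:3,3]
def proj(n,P):
    c=C[n]; return cv2.projectPoints(np.atleast_2d(np.array(P,float)),cv2.Rodrigues(c["R"])[0],c["t"],c["K"],c["D"])[0][:,0]
def ray(n,uv):
    c=C[n]; x=cv2.undistortPoints(np.array(uv,float).reshape(-1,1,2),c["K"],c["D"])[:,0]
    return c["E"][:3,3],np.c_[x,np.ones(len(x))]@c["R"]
def atz(n,uv,z):
    o,d=ray(n,uv); return o+d*((z-o[2])/d[:,2])[:,None]
def grab(n): return cv2.cvtColor(manip.grab_frame(n),cv2.COLOR_RGB2BGR)
def tri(a,b):
    A=np.zeros((3,3));r=np.zeros(3)
    for n,uv in(("side",a),("top",b)):
        o,d=ray(n,[uv]);d=d[0]/np.linalg.norm(d);M=np.eye(3)-np.outer(d,d);A+=M;r+=M@o
    return np.linalg.solve(A,r)
E
python3 - <<'E'
from h import *
t=cv2.imread("pics/top0.png");s=cv2.imread("pics/side0.png")
a=cv2.resize(t[140:260,150:280],None,fx=6,fy=6,interpolation=cv2.INTER_CUBIC)[:,:]
a=cv2.resize(t[150:255,290:420],(780,630),interpolation=cv2.INTER_CUBIC)[:600]
b=cv2.resize(s[230:384,240:400],None,fx=3.9,fy=3.9,interpolation=cv2.INTER_CUBIC)[:600]
c=cv2.resize(t[140:250,145:325],None,fx=4.4,fy=4.4,interpolation=cv2.INTER_CUBIC)
d=cv2.resize(s[130:290,155:325],None,fx=3.7,fy=3.7,interpolation=cv2.INTER_CUBIC)
for n,i in zip("abcd",(a,b,c,d)): cv2.imwrite(f"pics/crop_{n}.png",i);print(i.shape)
E
```

```text
(600, 780, 3)
(600, 624, 3)
(484, 792, 3)
(592, 629, 3)
```

View pics/crop_a.png

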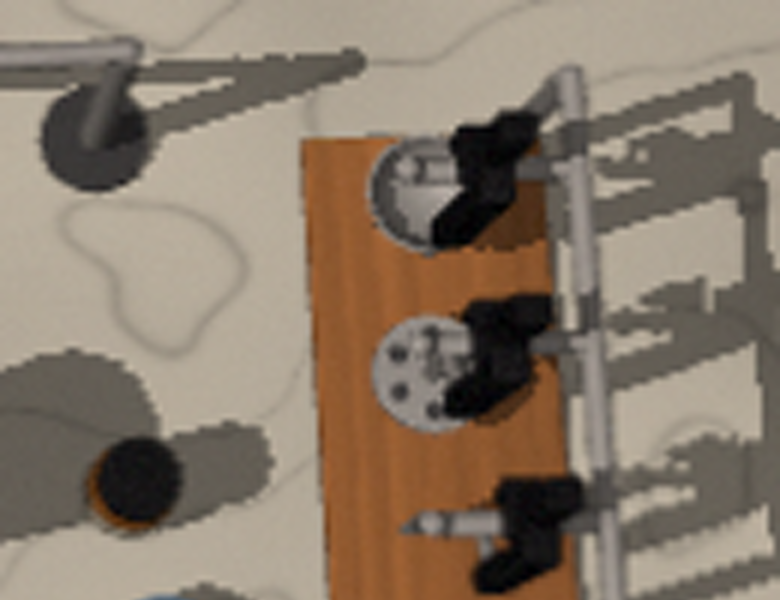

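View pics/crop_b.png

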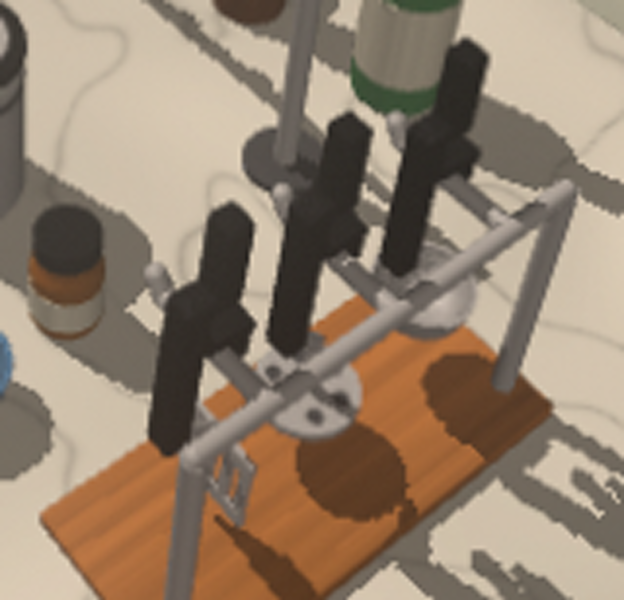

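View pics/crop_c.png

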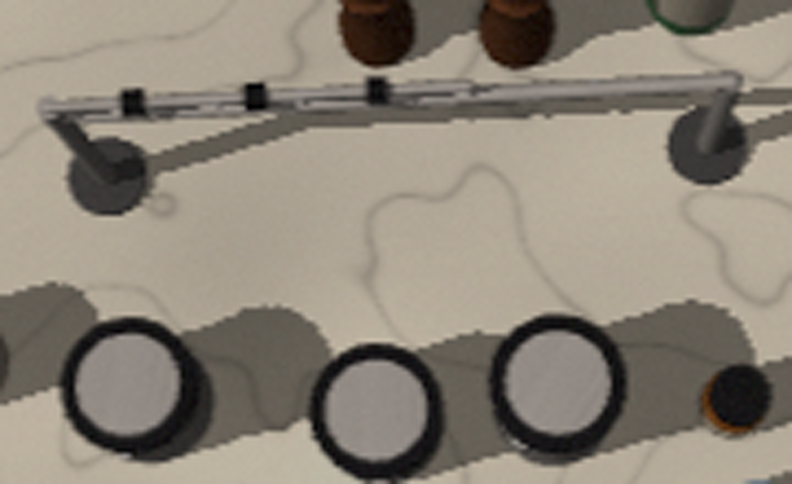

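View pics/crop_d.png

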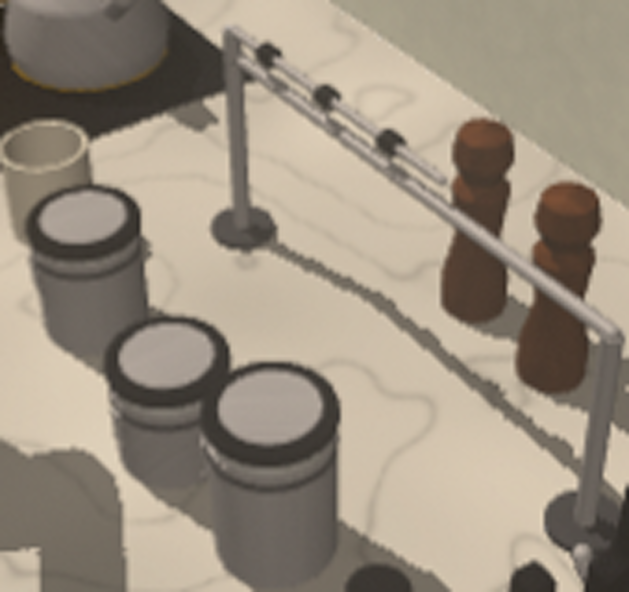

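The crops show ladle/masher/turner on the rack from far to near (spines on the robot's side), the rail's collars at its left (+y) part with the open part at the right, and all three lids. I fit the poses to these pixels.

```bash
cat > fit.py <<'E'
from h import *
from scipy.optimize import least_squares
def fit(obs,x0):
    def f(p):
        c,s=np.cos(p[2]),np.sin(p[2]);R=np.array([[c,-s,0],[s,c,0],[0,0,1]])
        return np.concatenate([proj(n,R@np.array(P)+[p[0],p[1],0])[0]-uv for n,P,uv in obs])
    r=least_squares(f,x0,loss="soft_l1");return r.x,f(r.x).reshape(-1,2)
tc=lambda u,v:np.array([u/4.4+145,v/4.4+140])-.4
sd=lambda u,v:np.array([u/3.7+155,v/3.7+130])-.4
ta=lambda u,v:np.array([u/6+290,v/6+150])-.4
sb=lambda u,v:np.array([u/3.9+240,v/3.9+230])-.4
E
python3 - <<'E'
from fit import *
np.set_printoptions(precision=4,suppress=True)
rail=[("top",(0,y,.214),tc(*u)) for y,u in zip((.17,.09,.01),((133,102),(256,96),(377,90)))]
rail+=[("side",(0,y,.214),sd(*u)) for y,u in zip((.17,.09,.01),((267,54),(325,97),(390,141)))]
rail+=[("top",(0,-.222,.19),tc(733,82)),("side",(0,-.222,.19),sd(610,340))]
p,r=fit(rail,[.5,0,0]);print("rail",p);print(r.round(1).tolist())
rk=[];y3=(.085,0,-.085)
rk+=[("top",(-.083,y,.196),ta(*u)) for y,u in zip(y3,((410,167),(433,345),(428,523)))]
rk+=[("side",(-.083,y,.199),sb(*u)) for y,u in zip(y3,((395,120),(283,192),(155,272)))]
rk+=[("top",(0,y,.19),ta(*u)) for y,u in zip(y3,((575,172),(590,345),(605,500)))]
p,r=fit(rk,[.45,-.35,-1.57]);print("rack",p);print(r.round(1).tolist())
c,s=np.cos(p[2]),np.sin(p[2])
for n,y in zip(("ladle","masher","turner"),y3):
    o=np.array([p[0]-.045*c-s*y,p[1]-.045*s+c*y,0]); print(n,o[:2],"grip top px crop:",
     (proj("top",o+[0,0,.282])[0]-[290,150])*6,(proj("side",o+[0,0,.282])[0]-[240,230])*3.9)
for a,b in(((83,217),(125,384)),((167,354),(374,410)),((270,407),(557,384))):
    print("can",tri(sd(*a),tc(*b)))
E
```

```text
rail [0.6352 0.0845 0.0327]
[[0.3, 0.1], [0.2, 0.1], [0.4, 0.1], [0.3, 0.4], [0.3, 0.1], [-0.1, 0.6], [-0.8, -0.0], [-0.5, -2.1]]
rack [ 0.4965 -0.353  -1.5657]
[[-0.5, -0.0], [-2.4, -0.5], [0.4, -0.3], [0.1, 0.5], [-0.6, 0.3], [-0.3, -0.0], [0.6, -1.1], [0.4, -0.8], [0.2, 3.2]]
ladle [ 0.5813 -0.3075] grip top px crop: [527.5917 120.4748] [473.508   52.6034]
masher [ 0.4963 -0.308 ] grip top px crop: [541.1414 306.309 ] [351.6389 127.8246]
turner [ 0.4113 -0.3084] grip top px crop: [555.4972 497.1282] [214.9941 211.7145]
can [0.4585 0.2753 0.1101]
can [0.4392 0.1055 0.0962]
can [ 0.4503 -0.0202  0.1363]
```

Emit:
{"name": "carry_out", "arguments": {"deltas": [0, 0, 0, -0.111, 0, 0, 0, 0, -0.111, 0, 0, 0, 0, -0.112, 0, -0.027, -0.027, 0, 0, 0, -0.027, -0.027, 0, 0, 0, -0.027, -0.027, 0, 0, 0, -0.027, -0.027, 0, 0, 0, -0.027, -0.027, 0, 0, 0, -0.027, -0.027, 0, 0, 0, -0.027, -0.027, 0, 0, 0]}}

```text
clock: 0.93
tcp_pos: [0.3781, 0.3528, 0.2495]
orientation: [[-1.0, -0.0, -0.0], [-0.0, 1.0, -0.0], [0.0, -0.0, -1.0]]
force: [-0.2, 0.6, 0.0]
width: 0.0234
grasp_force: 0.0
```

```bash
cat > look.py <<'E'
from fit import *
np.set_printoptions(precision=4,suppress=True)
E
python3 - <<'E'
from look import *
for n,a,b,z in(("med",(83,217),(125,384),.117),("low",(167,354),(374,410),.097),("tall",(270,407),(557,384),.137)):
    print(n,atz("side",[sd(*a)],z)[0],atz("top",[tc(*b)],z)[0])
s=manip.state();print(s["tcp_pos"],s["orientation"],s["q"],s["force"])
# candidate utensil positions from grip tops
for n,a,b in(("ladle",(470,55),(520,125)),("masher",(350,125),(535,310)),("turner",(232,215),(565,495))):
    print(n,atz("side",[sb(*a)],.282)[0],atz("top",[ta(*b)],.282)[0])
E
```

```text
med [0.4558 0.2664 0.117 ] [0.4568 0.2744 0.117 ]
low [0.4399 0.1044 0.097 ] [0.4381 0.1059 0.097 ]
tall [ 0.4511 -0.0212  0.137 ] [ 0.4491 -0.0197  0.137 ]
[0.3781 0.3528 0.2495] [[-1.     -0.0004 -0.0004]
 [-0.0004  1.     -0.0002]
 [ 0.0004 -0.0002 -1.    ]] [ 0.5208  0.0512  1.7507  0.0001  1.3401 -1.0504] [-0.2123  0.6345  0.0052]
ladle [ 0.5788 -0.3064  0.282 ] [ 0.5804 -0.303   0.282 ]
masher [ 0.497  -0.3051  0.282 ] [ 0.4958 -0.3042  0.282 ]
turner [ 0.4163 -0.3131  0.282 ] [ 0.4132 -0.3116  0.282 ]
```

Emit:
{"name": "carry_out", "arguments": {"deltas": [-0.026, -0.027, 0, 0, 0, -0.026, -0.027, 0, 0, 0, -0.027, -0.026, 0, 0, 0, 0, 0, 0.035, 0, 0, 0, 0, 0.035, 0, 0, 0, 0, 0.03, 0, 0, 0, 0, 0.01, 0, 0, 0, 0, 0.007, 0, 0, 0, 0, 0.005, 0, 0, 0, 0, 0, 0, 0]}}

```text
clock: 1.77
tcp_pos: [0.4567, 0.2747, 0.1281]
orientation: [[-1.0, -0.001, 0.001], [-0.001, 1.0, 0.0], [-0.001, 0.0, -1.0]]
force: [0.2, -0.9, 0.4]
width: 0.0004
grasp_force: 0.0
```

Emit:
{"name": "carry_out", "arguments": {"deltas": [0, 0, 0.003, 0, 0, 0, 0, 0.003, 0, 0, 0, 0, 0.003, 0, 0, 0, 0, 0.002, 0, 0, 0, 0, 0.002, 0, 0, 0, 0, 0, 0, 0]}}

```text
clock: 2.27
tcp_pos: [0.4577, 0.275, 0.1164]
orientation: [[-1.0, -0.0, 0.003], [-0.0, 1.0, 0.001], [-0.003, 0.001, -1.0]]
force: [0.7, 0.9, 4.0]
width: 0.0004
grasp_force: 2.3
```

Emit:
{"name": "carry_out", "arguments": {"deltas": [0, 0, 0.002, 0, 0, 0, 0, 0.002, 0, 0, 0, 0, 0.001, 0, 0, 0, 0, 0, 0, 0]}}

```text
clock: 2.6
tcp_pos: [0.4582, 0.2752, 0.1161]
orientation: [[-1.0, -0.001, 0.004], [-0.001, 1.0, 0.001], [-0.004, 0.001, -1.0]]
force: [-17.2, -7.3, 44.2]
width: 0.0003
grasp_force: 21.8
```

Emit:
{"name": "carry_out", "arguments": {"deltas": [0, 0, -0.01, 0, 0, 0, 0, -0.035, 0, 0, 0, 0, -0.04, 0, 0, 0.004, -0.034, 0, 0, 0, 0.004, -0.034, 0, 0, 0, 0.004, -0.034, 0, 0, 0, 0.004, -0.034, 0, 0, 0, 0.004, -0.034, 0, 0, 0, 0, 0, 0.035, 0, 0, 0, 0, 0.033, 0, 0]}}

```text
clock: 3.43
tcp_pos: [0.4392, 0.1025, 0.1288]
orientation: [[-1.0, 0.003, 0.008], [0.003, 1.0, -0.0], [-0.008, -0.0, -1.0]]
force: [0.2, 0.8, -1.3]
width: 0.0005
grasp_force: 0.0
```

Emit:
{"name": "carry_out", "arguments": {"deltas": [0, 0, 0, 0, 0, 0, 0, 0.006, 0, 0, 0, 0, 0.005, 0, 0, 0, 0, 0.004, 0, 0, 0, 0, 0.004, 0, 0, 0, 0, 0.003, 0, 0, 0, 0, 0.003, 0, 0, 0, 0, 0, 0, 0]}}

```text
clock: 4.1
tcp_pos: [0.4374, 0.1047, 0.1025]
orientation: [[-1.0, -0.001, 0.002], [-0.001, 1.0, 0.0], [-0.002, 0.0, -1.0]]
force: [0.8, -0.1, 0.8]
width: 0.0005
grasp_force: 0.6
```

Emit:
{"name": "carry_out", "arguments": {"deltas": [0, 0, 0.003, 0, 0, 0, 0, 0.003, 0, 0, 0, 0, 0.003, 0, 0, 0, 0, 0.002, 0, 0, 0, 0, 0.001, 0, 0, 0, 0, 0, 0, 0]}}

```text
clock: 4.6
tcp_pos: [0.438, 0.1047, 0.0959]
orientation: [[-1.0, -0.002, 0.001], [-0.002, 1.0, -0.001], [-0.001, -0.001, -1.0]]
force: [-25.8, -0.2, 66.9]
width: 0.0003
grasp_force: 33.0
```

Emit:
{"name": "carry_out", "arguments": {"deltas": [0, 0, -0.01, 0, 0, 0, 0, -0.03, 0, 0, 0, 0, -0.035, 0, 0, 0, 0, -0.035, 0, 0, -0.003, -0.032, 0, 0, 0, -0.003, -0.031, 0, 0, 0, -0.003, -0.031, 0, 0, 0, -0.003, -0.031, 0, 0, 0, 0, 0, 0.025, 0, 0, 0, 0, 0.02, 0, 0]}}

```text
clock: 5.43
tcp_pos: [0.4497, -0.0226, 0.1552]
orientation: [[-1.0, 0.003, 0.003], [0.003, 1.0, -0.001], [-0.003, -0.001, -1.0]]
force: [0.0, 1.2, -0.3]
width: 0.0004
grasp_force: 0.0
```

Emit:
{"name": "carry_out", "arguments": {"deltas": [0, 0, 0, 0, 0, 0, 0, 0.004, 0, 0, 0, 0, 0.004, 0, 0, 0, 0, 0.003, 0, 0, 0, 0, 0.003, 0, 0, 0, 0, 0.003, 0, 0, 0, 0, 0, 0, 0]}}

```text
clock: 6.02
tcp_pos: [0.4492, -0.0205, 0.1388]
orientation: [[-1.0, -0.001, 0.002], [-0.001, 1.0, -0.001], [-0.002, -0.001, -1.0]]
force: [0.4, 0.2, -0.7]
width: 0.0001
grasp_force: 0.0
```

Emit:
{"name": "carry_out", "arguments": {"deltas": [0, 0, 0.002, 0, 0, 0, 0, 0.002, 0, 0, 0, 0, 0.002, 0, 0, 0, 0, 0.002, 0, 0]}}

```text
clock: 6.35
tcp_pos: [0.4509, -0.0209, 0.1361]
orientation: [[-1.0, -0.002, 0.003], [-0.002, 1.0, -0.002], [-0.003, -0.002, -1.0]]
force: [-25.8, 6.1, 73.6]
width: 0.0006
grasp_force: 36.8
```

```bash
python3 - <<'E'
from look import *
s=grab("side");cv2.imwrite("pics/side1.png",s)
cv2.imwrite("pics/s1.png",cv2.resize(s[130:330,140:340],(600,600),interpolation=cv2.INTER_CUBIC))
E
```

```text
(no output)
```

View pics/s1.png

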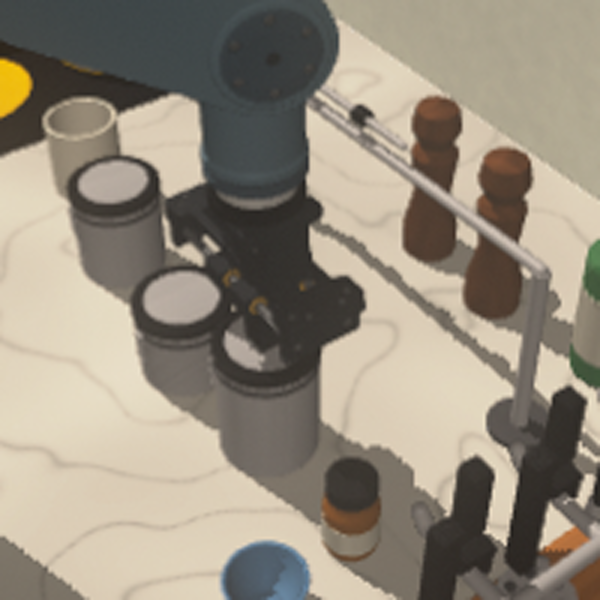

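All three lids now read home (tip at 125 mm on the tall one, firm contact), and the picture shows the other two lids flush on standing canisters. Next, the ladle.

Emit:
{"name": "carry_out", "arguments": {"deltas": [0, 0, -0.01, 0, 0, 0, 0, -0.036, 0, 0, 0, 0, -0.036, 0, 0, 0, 0, -0.036, 0, 0, 0, 0, -0.036, 0, 0, 0, 0, -0.036, 0, 0, -0.013, -0.029, 0, 0, 1, -0.013, -0.029, 0, 0, 1, -0.013, -0.029, 0, 0, 1, -0.013, -0.029, 0, 0, 1]}}

```text
clock: 7.23
tcp_pos: [0.5015, -0.1375, 0.321]
orientation: [[-1.0, -0.002, 0.002], [-0.002, 1.0, -0.001], [-0.002, -0.001, -1.0]]
force: [0.6, 0.3, 0.1]
width: 0.0251
grasp_force: 0.0
```

Emit:
{"name": "carry_out", "arguments": {"deltas": [-0.013, -0.029, 0, 0, 1, -0.013, -0.029, 0, 0, 1, -0.013, -0.029, 0, 0, 1, -0.013, -0.029, 0, 0, 1, -0.013, -0.029, 0, 0, 1, -0.013, -0.024, 0, 0, 1, 0, 0, 0, 0, 1]}}

```text
clock: 7.82
tcp_pos: [0.5797, -0.3097, 0.319]
orientation: [[-1.0, 0.002, 0.001], [0.002, 1.0, -0.002], [-0.001, -0.002, -1.0]]
force: [0.0, -0.2, -0.1]
width: 0.0712
grasp_force: 0.0
```

```bash
python3 - <<'E'
from look import *
s=grab("side");t=grab("top");print(manip.state()["tcp_pos"])
cv2.imwrite("pics/side2.png",s);cv2.imwrite("pics/top2.png",t)
o=[cv2.resize(i,(400,400),interpolation=cv2.INTER_CUBIC) for i in(s[220:350,270:400],t[150:255,320:425])]
cv2.imwrite("pics/p2.png",np.hstack(o))
E
```

```text
[ 0.5787 -0.3059  0.3193]
```

View pics/p2.png

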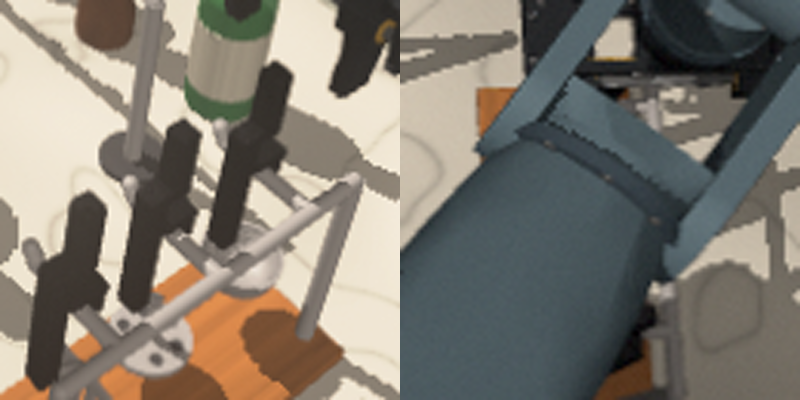

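```bash
python3 - <<'E'
from look import *
s=cv2.imread("pics/side2.png")
print("grip top pred",proj("side",[.579,-.306,.282])[0],"seen",[270+275*.325,220+70*.325])
print("TCP tips",proj("side",[[.579,-.306,.308],[.579,-.35,.308],[.579,-.262,.308]]))
cv2.imwrite("pics/p3.png",cv2.resize(s[150:290,300:440],(560,560),interpolation=cv2.INTER_CUBIC))
E
```

```text
grip top pred [360.0184 243.5245] seen [359.375, 242.75]
TCP tips [[362.4221 233.8105]
 [380.5575 247.3576]
 [345.5321 221.2058]]
```

View pics/p3.png

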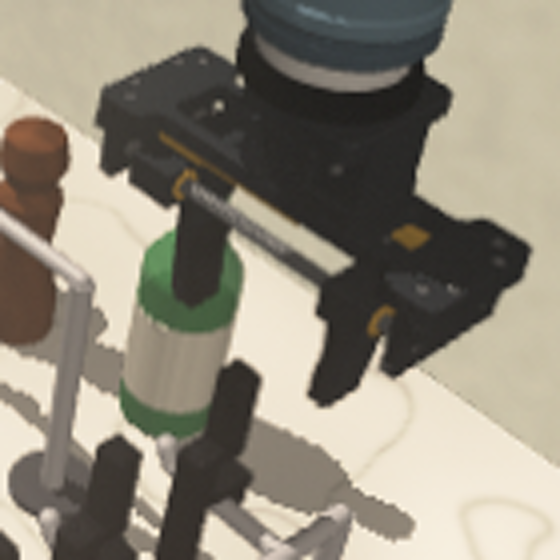

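The fingers straddle the ladle's top grip (grip top at (235,370) in the crop, fingertips at (190,300) and (322,400)) as predicted. I descend and grip.

Emit:
{"name": "carry_out", "arguments": {"deltas": [-0.001, 0, 0.025, 0, 1, 0, 0, 0.025, 0, 1, 0, 0, 0.011, 0, 1, 0, 0, 0, 0, 0, 0, 0, 0, 0, 0, 0, 0, 0, 0, 0, 0, 0, 0, 0, 0, 0, 0, 0, 0, 0, 0, 0, 0, 0, 0, 0, 0, 0, 0, 0]}}

```text
clock: 8.75
tcp_pos: [0.5797, -0.3058, 0.2594]
orientation: [[-1.0, -0.0, 0.001], [-0.0, 1.0, -0.001], [-0.001, -0.001, -1.0]]
force: [-0.7, 0.8, 1.0]
width: 0.0436
grasp_force: 0.0
```

Emit:
{"name": "carry_out", "arguments": {"deltas": [0, 0, 0, 0, 0, 0, 0, -0.005, 0, 0, 0, 0, -0.01, 0, 0, 0, 0, -0.01, 0, 0, 0, 0, -0.01, 0, 0, 0, 0, 0, 0, 0]}}

```text
clock: 9.25
tcp_pos: [0.5805, -0.3064, 0.2973]
orientation: [[-1.0, -0.0, 0.004], [-0.0, 1.0, -0.003], [-0.004, -0.003, -1.0]]
force: [-0.2, 0.7, -1.1]
width: 0.0173
grasp_force: 29.9
```

```bash
python3 - <<'E'
from look import *
s=grab("side")
cv2.imwrite("pics/p4.png",np.hstack([cv2.resize(i[210:340,310:410],(400,520),interpolation=cv2.INTER_CUBIC) for i in(s,cv2.imread("pics/side2.png"))]))
print(proj("side",[[.58,-.306,.190+h] for h in(0,.01,.02,.03,.04)]))
E
```

```text
[[352.5619 274.5745]
 [353.3601 271.3923]
 [354.1699 268.1603]
 [354.9917 264.8772]
 [355.8256 261.542 ]]
```

View pics/p4.png

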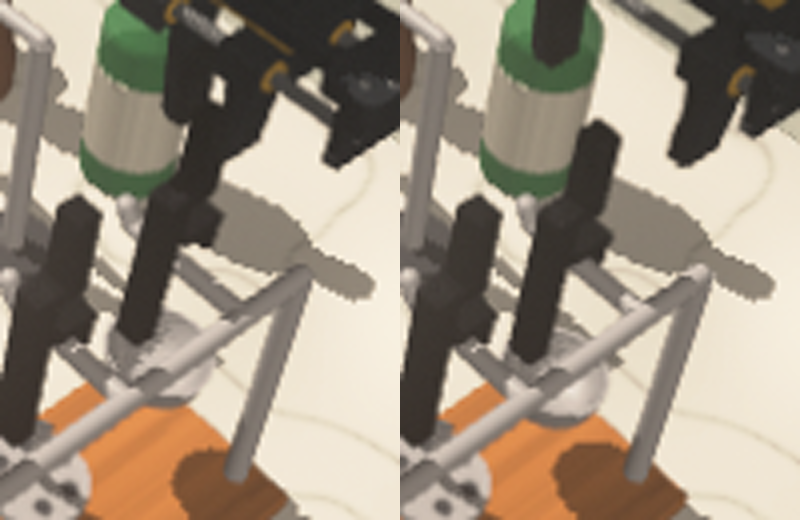

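The ladle rose only about 15 mm (crown (200,240) vs (197,262) before), because the lift began before the fingers had closed. I set it back down and regrip lower.

Emit:
{"name": "carry_out", "arguments": {"deltas": [0, 0, 0.007, 0, 0, 0, 0, 0.006, 0, 0, 0, 0, 0, 0, 0, 0, 0, 0, 0, 0.6, 0, 0, 0, 0, 0.6, 0, 0, 0, 0, 0.6, 0, 0, 0, 0, 0.6, 0, 0, 0.012, 0, 0.6, 0, 0, 0.012, 0, 0.6, 0, 0, 0, 0, 0.6]}}

```text
clock: 10.13
tcp_pos: [0.5781, -0.3046, 0.2523]
orientation: [[-1.0, -0.0, -0.005], [-0.0, 1.0, 0.004], [0.005, 0.004, -1.0]]
force: [0.1, -0.9, -0.2]
width: 0.053
grasp_force: 0.0
```

Emit:
{"name": "carry_out", "arguments": {"deltas": [0, 0, 0, 0, 0, 0, 0, 0, 0, 0, 0, 0, 0, 0, 0, 0, 0, 0, 0, 0, 0, 0, 0, 0, 0, 0, 0, 0, 0, 0, 0, 0, 0, 0, 0, 0, 0, 0, 0, 0, 0, 0, 0, 0, 0, 0, 0, 0, 0, 0]}}

```text
clock: 10.97
tcp_pos: [0.5797, -0.3058, 0.2571]
orientation: [[-1.0, -0.0, 0.001], [-0.0, 1.0, -0.0], [-0.001, -0.0, -1.0]]
force: [0.2, -0.4, 1.9]
width: 0.0181
grasp_force: 29.7
```

Emit:
{"name": "carry_out", "arguments": {"deltas": [0, 0, -0.012, 0, 0, 0, 0, -0.012, 0, 0, 0, 0, -0.012, 0, 0, 0, 0, 0, 0, 0, 0, 0.02, 0, 0, 0, 0, 0.02, 0, 0, 0, 0, 0.02, 0, 0, 0, 0, 0.02, 0, 0, 0, 0, 0.01, 0, 0, 0, 0, 0, 0, 0, 0]}}

```text
clock: 11.8
tcp_pos: [0.5798, -0.2137, 0.2932]
orientation: [[-1.0, -0.003, 0.0], [-0.003, 1.0, 0.0], [-0.0, 0.0, -1.0]]
force: [-0.6, 0.2, -1.4]
width: 0.0174
grasp_force: 29.9
```

Emit:
{"name": "carry_out", "arguments": {"deltas": [0.01, 0.022, 0, -0.014, 0, 0.01, 0.022, 0, -0.014, 0, 0, 0.023, 0, 0, 0, 0, 0.023, 0, 0, 0, 0, 0.023, 0, 0, 0, 0, 0.023, 0, 0, 0, 0, 0.023, 0, 0, 0, 0, 0.021, 0, 0, 0, 0, 0, 0, 0, 0]}}

```text
clock: 12.55
tcp_pos: [0.5555, -0.0336, 0.293]
orientation: [[-1.0, -0.03, 0.0], [-0.03, 1.0, 0.001], [-0.0, 0.001, -1.0]]
force: [-0.9, 1.1, -1.3]
width: 0.018
grasp_force: 29.9
```

```bash
python3 - <<'E'
from look import *
s=grab("side");st=manip.state();print(st["tcp_pos"],st["orientation"][:2,:2],st["width"],st["grasp_force"],st["force"])
cv2.imwrite("pics/side5.png",s)
cv2.imwrite("pics/p5.png",cv2.resize(s[110:310,200:400],(600,600),interpolation=cv2.INTER_CUBIC))
E
```

```text
[ 0.5557 -0.0353  0.293 ] [[-0.9995 -0.0303]
 [-0.0303  0.9995]] 0.01790137517158457 29.940713122487068 [ 0.3883 -0.0155 -1.22  ]
```

View pics/p5.png

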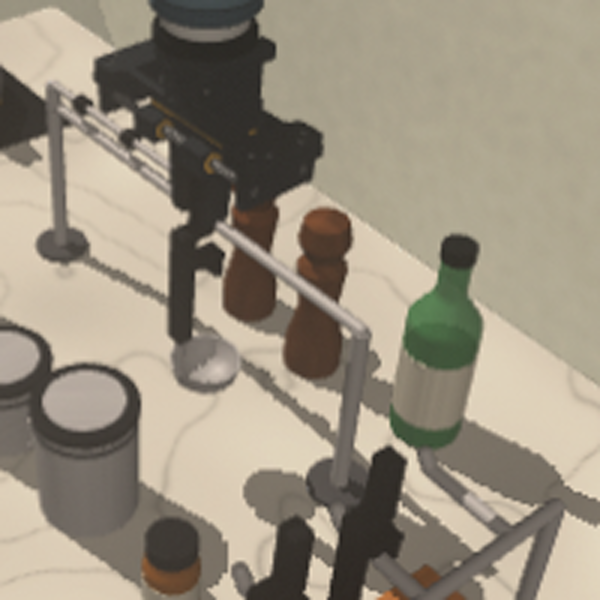

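```bash
python3 - <<'E'
from look import *
print(atz("side",[[200+250/3,110+303/3],[200+314/3,110+362/3],[200+432/3,110+425/3]],0.01))
print(atz("top",[[229,133],[262,133]],.185))
E
```

```text
[[ 0.7335  0.0958  0.01  ]
 [ 0.7282 -0.0127  0.01  ]
 [ 0.7617 -0.1435  0.01  ]]
[[0.7258 0.1006 0.185 ]
 [0.7239 0.0025 0.185 ]]
```

Emit:
{"name": "carry_out", "arguments": {"deltas": [-0.02, 0, 0, 0, 0, -0.02, 0, 0, 0, 0, -0.02, 0, 0, 0, 0, -0.013, 0, 0, 0, 0, -0.01, 0, 0, 0, 0, 0, 0, 0, 0, 0, 0, 0, 0, 0, 0]}}

```text
clock: 13.18
tcp_pos: [0.6385, -0.0351, 0.2922]
orientation: [[-1.0, -0.027, -0.001], [-0.027, 1.0, -0.0], [0.001, -0.0, -1.0]]
force: [1.2, -0.5, -1.4]
width: 0.0175
grasp_force: 30.0
```

Emit:
{"name": "carry_out", "arguments": {"deltas": [0, 0, 0.008, 0, 0, 0, 0, 0.007, 0, 0, 0, 0, 0.006, 0, 0, 0, 0, 0.004, 0, 0, 0, 0, 0, 0, 0]}}

```text
clock: 13.6
tcp_pos: [0.6374, -0.0334, 0.2661]
orientation: [[-1.0, -0.028, -0.003], [-0.028, 1.0, 0.001], [0.002, 0.001, -1.0]]
force: [-0.1, 0.2, -2.3]
width: 0.018
grasp_force: 30.0
```

```bash
python3 - <<'E'
from look import *
st=manip.state();print(st["tcp_pos"],st["force"],st["wrist_torque"])
s=grab("side");cv2.imwrite("pics/p6.png",cv2.resize(s[130:260,230:340],(550,600),interpolation=cv2.INTER_CUBIC))
E
```

```text
[ 0.6374 -0.0334  0.2661] [-0.1427  0.1781 -2.2955] [ 0.0426 -0.0054 -0.0012]
```

View pics/p6.png

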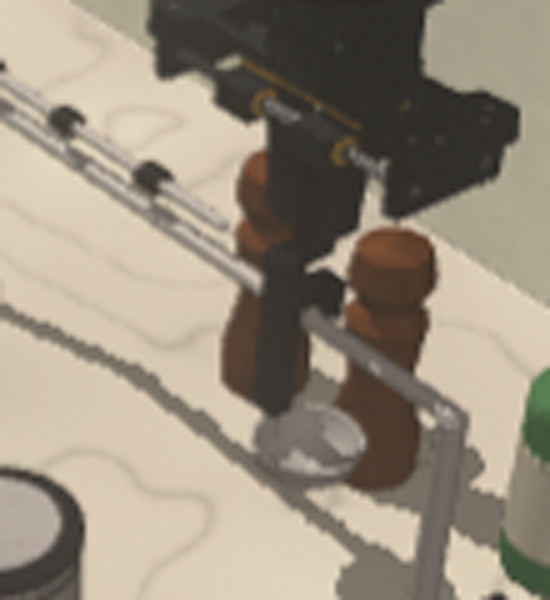

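Emit:
{"name": "carry_out", "arguments": {"deltas": [0, 0, 0.003, 0, 0, 0, 0, 0.003, 0, 0, 0, 0, 0.002, -0.004, 0, 0, 0, 0, 0, 0, 0, 0.015, 0, 0, 0, 0, 0.015, 0, 0, 0, 0, 0.015, 0, 0, 0, 0, 0.015, 0, 0, 0, 0, 0, 0, 0, 0]}}

```text
clock: 14.4
tcp_pos: [0.6361, 0.0306, 0.2599]
orientation: [[-0.999, -0.036, 0.0], [-0.036, 0.999, 0.001], [-0.0, 0.001, -1.0]]
force: [-0.2, 0.5, -1.5]
width: 0.0174
grasp_force: 30.0
```

Emit:
{"name": "carry_out", "arguments": {"deltas": [0, 0.015, 0, 0, 0, 0, 0.02, 0, 0, 0, 0, 0.02, 0, 0, 0, 0, 0.02, 0, 0, 0, 0, 0.02, 0, 0, 0, 0, 0.02, 0, 0, 0, 0, 0.02, 0, 0, 0, 0, 0.02, 0, 0, 0, 0, 0, 0, 0, 0]}}

```text
clock: 15.15
tcp_pos: [0.6307, 0.1857, 0.2597]
orientation: [[-0.999, -0.035, -0.0], [-0.035, 0.999, 0.002], [-0.0, 0.002, -1.0]]
force: [0.6, 0.9, -2.0]
width: 0.0177
grasp_force: 30.0
```

Emit:
{"name": "carry_out", "arguments": {"deltas": [0, 0.02, 0, 0, 0, 0, 0.02, 0, 0, 0, 0, 0.018, 0, 0, 0, 0, 0.009, 0, 0, 0, 0, 0.002, 0, 0, 0, 0, 0, 0, 0, 0, 0, 0, 0.003, 0, 0, 0, 0, 0, 0, 0]}}

```text
clock: 15.82
tcp_pos: [0.6297, 0.2495, 0.2573]
orientation: [[-1.0, -0.031, 0.001], [-0.031, 1.0, 0.0], [-0.001, 0.0, -1.0]]
force: [-0.1, 0.6, 0.9]
width: 0.0178
grasp_force: 30.0
```

Emit:
{"name": "carry_out", "arguments": {"deltas": [0, 0, -0.002, 0, 0, 0, 0.005, 0, 0, 0, 0, 0, 0, 0, 0, 0, 0, 0.002, 0, 0, 0, 0, 0, 0, 0]}}

```text
clock: 16.23
tcp_pos: [0.6293, 0.2553, 0.2573]
orientation: [[-0.999, -0.032, 0.001], [-0.032, 0.999, 0.0], [-0.001, 0.0, -1.0]]
force: [0.5, 0.4, 1.3]
width: 0.0178
grasp_force: 30.0
```

Release, retract up, and check.

Emit:
{"name": "carry_out", "arguments": {"deltas": [0, 0, 0, 0, 0.6, 0, 0, 0, 0, 0.6, 0, 0, 0, 0, 0.6, 0, 0, 0, 0, 0.6, 0, 0, -0.015, 0, 0.6, 0, 0, -0.025, 0, 0.6, 0, 0, -0.03, 0, 0.6, 0, 0, 0, 0, 0.6]}}

```text
clock: 16.9
tcp_pos: [0.6312, 0.2559, 0.3339]
orientation: [[-0.999, -0.032, 0.01], [-0.032, 0.999, 0.002], [-0.01, 0.002, -1.0]]
force: [1.3, -0.0, 1.3]
width: 0.0531
grasp_force: 0.0
```

```bash
python3 - <<'E'
from look import *
st=manip.state();print(st["tcp_pos"],st["width"])
s=grab("side");cv2.imwrite("pics/side7.png",s)
E
```

```text
[0.6312 0.2559 0.3339] 0.053067184305433945
```

```bash
cat > util.py <<'E'
from look import *
def locate(img,n,x0,y0,z0=.19,r=.012,show=0):
    dark=(img.max(2)<62).astype(float); big=8
    u,v=proj(n,[x0,y0,z0+.07])[0].astype(int); w=24
    p=cv2.resize(dark[v-w:v+w,u-w:u+w],None,fx=big,fy=big,interpolation=cv2.INTER_LINEAR)
    best=None;L=[]
    for dx in np.arange(-r,r+1e-9,.001):
        for dy in np.arange(-r,r+1e-9,.001):
            def poly(g):
                P=[(x0+dx+a*(.008+g),y0+dy+b*(.009+g),z0+h) for a in(-1,1) for b in(-1,1) for h in(.058,.092+g)]
                q=(proj(n,P)-[u-w,v-w]+.5)*big
                m=np.zeros(p.shape,np.uint8);cv2.fillConvexPoly(m,cv2.convexHull(q.astype(np.int32)),1);return m>0
            a=poly(0);b=poly(.006)&~a
            # ring below the box is dark handle: drop rows under it
            b[np.where(a)[0].max()-10:]=False
            L.append((p[a].mean()-p[b].mean(),dx,dy))
    L.sort(reverse=True); return np.array(L)
def both(s,t,x0,y0,z0=.19,r=.012):
    a=locate(s,"side",x0,y0,z0,r);b=locate(t,"top",x0,y0,z0,r)
    k=lambda L:{(round(d[1],4),round(d[2],4)):d[0] for d in L}
    A,B=k(a),k(b);m=max(A,key=lambda q:A[q]+B[q])
    return x0+m[0],y0+m[1],A[m],B[m],a[0],b[0]
E
python3 - <<'E'
from util import *
s=cv2.imread("pics/side0.png");t=cv2.imread("pics/top0.png")
for n,x,y in(("ladle",.58,-.306),("masher",.496,-.306),("turner",.415,-.312)): print(n,*both(s,t,x,y))
s=cv2.imread("pics/side7.png"); L=locate(s,"side",.6296,.2544); print(L[:3])
E
```

```text
ladle 0.579 -0.303 0.7267267965590738 0.725858689546454 [ 0.7776 -0.004   0.    ] [ 0.7403 -0.001   0.004 ]
masher 0.496 -0.303 0.6387473713402583 0.7321087589905158 [ 0.7087 -0.003  -0.001 ] [0.7328 0.     0.004 ]
turner 0.414 -0.313 0.715037968620684 0.6666165036105473 [ 0.766 -0.002 -0.005] [ 0.6877 -0.001   0.001 ]
[[ 0.6993 -0.001  -0.007 ]
 [ 0.6935 -0.001  -0.008 ]
 [ 0.6931 -0.001  -0.005 ]]
```

Emit:
{"name": "carry_out", "arguments": {"deltas": [0.01, -0.03, 0, 0, 0.6, 0.01, -0.03, 0, 0, 0.6, 0.01, -0.03, 0, 0, 0.6, 0.01, -0.03, 0, 0, 0.6, 0.01, -0.03, 0, 0, 0.6, 0.01, -0.03, 0, 0, 0.6, 0.01, -0.03, 0, 0, 0.6, 0.01, -0.03, 0, 0, 0.6, 0.01, -0.03, 0, 0, 0.6, 0.01, -0.03, 0, 0, 0.6]}}

```text
clock: 17.78
tcp_pos: [0.5376, -0.0489, 0.3255]
orientation: [[-0.999, -0.032, -0.001], [-0.032, 0.999, 0.0], [0.001, 0.0, -1.0]]
force: [0.5, -0.5, 0.3]
width: 0.053
grasp_force: 0.0
```

Emit:
{"name": "carry_out", "arguments": {"deltas": [0, 0, 0, 0.032, 0.7, 0.014, -0.029, 0, 0, 0.7, 0.014, -0.029, 0, 0, 0.7, 0.014, -0.029, 0, 0, 0.7, 0.014, -0.029, 0, 0, 0.7, 0.014, -0.029, 0, 0, 0.7, 0.014, -0.029, 0, 0, 0.7, 0.014, -0.029, 0, 0, 0.7, 0.014, -0.029, 0, 0, 0.7, 0.011, -0.031, 0, 0, 0.7]}}

```text
clock: 18.62
tcp_pos: [0.4144, -0.3114, 0.3257]
orientation: [[-1.0, -0.0, -0.001], [-0.0, 1.0, 0.001], [0.001, 0.001, -1.0]]
force: [0.7, -0.3, 0.3]
width: 0.0618
grasp_force: 0.0
```

Emit:
{"name": "carry_out", "arguments": {"deltas": [0, 0, 0, 0, 0.7, 0, 0, 0, 0, 0.7]}}

```text
clock: 18.78
tcp_pos: [0.4148, -0.3117, 0.3254]
orientation: [[-1.0, 0.003, -0.001], [0.003, 1.0, 0.002], [0.001, 0.002, -1.0]]
force: [-0.2, 0.2, -0.1]
width: 0.0614
grasp_force: 0.0
```

```bash
python3 - <<'E'
from util import *
s=grab("side");t=grab("top");cv2.imwrite("pics/side8.png",s);cv2.imwrite("pics/top8.png",t)
st=manip.state();print(st["tcp_pos"],st["width"])
print("ladle",*both(s,t,.6296,.2544))
a,b=[cv2.resize(i,(400,400),interpolation=cv2.INTER_CUBIC) for i in(s[115:215,200:300],t[120:220,140:240])]
cv2.imwrite("pics/p8.png",np.hstack([a,b]))
# canister lid check: dark-rim region shift vs start
for n,z,c in(("med",.105,(.457,.275)),("low",.085,(.438,.105)),("tall",.125,(.450,-.020))): print(n,proj("top",[*c,z])[0],proj("side",[*c,z])[0])
E
```

```text
[ 0.4157 -0.31    0.3259] 0.062167666284169865
ladle 0.6306 0.2514 0.0 0.73443650121637 [ 0.0202 -0.012  -0.012 ] [ 0.7344  0.001  -0.003 ]
med [173.5066 227.2815] [176.5258 189.8862]
low [230.1191 233.2511] [199.3666 228.6502]
tall [271.1968 227.0731] [227.1074 242.9485]
```

View pics/p8.png

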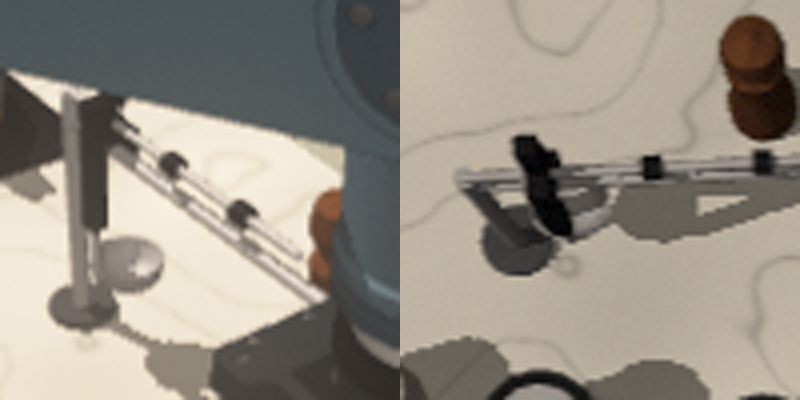

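The ladle hangs upright at the far collar (top crop around (535,180); the two free collars at (652,167), (763,162)). Now the turner.

Emit:
{"name": "carry_out", "arguments": {"deltas": [0, -0.001, 0.025, 0, 0.7, 0, 0, 0.025, 0, 0.7, 0, 0, 0.018, 0, 0.7, 0, 0, 0, 0, 0, 0, 0, 0, 0, 0, 0, 0, 0, 0, 0, 0, 0, 0, 0, 0, 0, 0, 0, 0, 0, 0, 0, 0, 0, 0, 0, 0, 0, 0, 0]}}

```text
clock: 19.72
tcp_pos: [0.416, -0.312, 0.2595]
orientation: [[-1.0, -0.0, 0.001], [-0.0, 1.0, -0.001], [-0.001, -0.001, -1.0]]
force: [-0.4, -1.9, 3.3]
width: 0.0176
grasp_force: 30.0
```

Emit:
{"name": "carry_out", "arguments": {"deltas": [0, 0, 0, 0, 0, 0, 0, 0, 0, 0, 0, 0, 0, 0, 0]}}

```text
clock: 19.97
tcp_pos: [0.4161, -0.3121, 0.2595]
orientation: [[-1.0, -0.0, 0.001], [-0.0, 1.0, -0.001], [-0.001, -0.001, -1.0]]
force: [-0.4, -0.1, 3.7]
width: 0.0173
grasp_force: 29.9
```

Emit:
{"name": "carry_out", "arguments": {"deltas": [0, 0, -0.012, 0, 0, 0, 0, -0.012, 0, 0, 0, 0, -0.013, 0, 0, 0, 0, 0, 0, 0, 0, 0.02, 0, 0, 0, 0, 0.02, 0, 0, 0, 0, 0.02, 0, 0, 0, 0, 0.02, 0, 0, 0, 0, 0.02, 0, 0, 0, 0, 0, 0, 0, 0]}}

```text
clock: 20.8
tcp_pos: [0.4156, -0.2087, 0.2955]
orientation: [[-1.0, -0.002, -0.0], [-0.002, 1.0, 0.002], [0.0, 0.002, -1.0]]
force: [0.7, -0.6, -1.8]
width: 0.0175
grasp_force: 29.9
```

Emit:
{"name": "carry_out", "arguments": {"deltas": [-0.028, 0, 0, 0, 0, -0.028, 0, 0, 0, 0, -0.028, 0, 0, 0, 0, -0.028, 0, 0, 0, 0, -0.027, 0, 0, -0.016, 0, 0, 0.03, 0, -0.016, 0, 0, 0.03, 0, 0, 0, 0, 0.03, 0, 0, 0, 0, 0.03, 0, 0, 0, 0, 0.03, 0, 0, 0]}}

```text
clock: 21.63
tcp_pos: [0.5503, -0.061, 0.2952]
orientation: [[-0.999, -0.032, -0.001], [-0.032, 0.999, 0.0], [0.001, 0.0, -1.0]]
force: [-0.1, 0.2, -0.9]
width: 0.0176
grasp_force: 29.9
```

Emit:
{"name": "carry_out", "arguments": {"deltas": [0, 0.027, 0, 0, 0, 0, 0, 0, 0, 0, 0, 0, 0, 0, 0]}}

```text
clock: 21.88
tcp_pos: [0.5496, -0.034, 0.2957]
orientation: [[-0.999, -0.035, -0.0], [-0.035, 0.999, -0.0], [0.0, -0.0, -1.0]]
force: [0.1, -0.5, -1.9]
width: 0.0179
grasp_force: 30.0
```

Emit:
{"name": "carry_out", "arguments": {"deltas": [-0.022, 0, 0, 0, 0, -0.022, 0, 0, 0, 0, -0.022, 0, 0, 0, 0, -0.014, 0, 0, 0, 0, -0.01, 0, 0, 0, 0, 0, 0, 0, 0, 0, 0, 0, 0, 0, 0]}}

```text
clock: 22.47
tcp_pos: [0.6395, -0.0333, 0.2949]
orientation: [[-1.0, -0.031, -0.001], [-0.031, 1.0, -0.0], [0.001, -0.0, -1.0]]
force: [0.9, -0.5, -0.9]
width: 0.0176
grasp_force: 30.0
```

Emit:
{"name": "carry_out", "arguments": {"deltas": [0, 0, 0.008, 0, 0, 0, 0, 0.007, 0, 0, 0, 0, 0.006, 0, 0, 0, 0, 0.004, 0, 0, 0, 0, 0, 0, 0]}}

```text
clock: 22.88
tcp_pos: [0.6397, -0.032, 0.27]
orientation: [[-0.999, -0.032, 0.001], [-0.032, 0.999, -0.0], [-0.001, -0.0, -1.0]]
force: [4.3, -0.9, -3.9]
width: 0.0176
grasp_force: 30.0
```

Emit:
{"name": "carry_out", "arguments": {"deltas": [-0.002, 0, 0, 0, 0, 0, 0, 0, 0, 0]}}

```text
clock: 23.05
tcp_pos: [0.6412, -0.0317, 0.2706]
orientation: [[-0.999, -0.032, -0.001], [-0.032, 0.999, 0.0], [0.001, 0.0, -1.0]]
force: [-0.6, -0.5, -2.3]
width: 0.0175
grasp_force: 30.0
```

Emit:
{"name": "carry_out", "arguments": {"deltas": [-0.001, 0, 0.004, 0, 0, 0, 0, 0.004, 0, 0, 0, 0, 0, 0, 0, 0, 0.015, 0, 0, 0, 0, 0.015, 0, 0, 0, 0, 0.015, 0, 0, 0, 0, 0.015, 0, 0, 0, 0, 0, 0, 0, 0]}}

```text
clock: 23.72
tcp_pos: [0.6403, 0.0324, 0.263]
orientation: [[-0.999, -0.036, 0.0], [-0.036, 0.999, 0.001], [-0.0, 0.001, -1.0]]
force: [0.4, 0.9, -2.4]
width: 0.0177
grasp_force: 30.0
```

Emit:
{"name": "carry_out", "arguments": {"deltas": [0, 0.015, 0.001, 0, 0, 0, 0.02, 0, 0, 0, 0, 0.02, 0, 0, 0, 0, 0.02, 0, 0, 0, 0, 0.02, 0, 0, 0, 0, 0.02, 0, 0, 0, 0, 0.017, 0, 0, 0, 0, 0.01, 0, 0, 0, 0, 0, 0, 0, 0, 0, 0, 0, 0, 0]}}

```text
clock: 24.55
tcp_pos: [0.6359, 0.1705, 0.2616]
orientation: [[-0.999, -0.033, -0.0], [-0.033, 0.999, -0.001], [0.0, -0.001, -1.0]]
force: [0.2, -0.4, -1.4]
width: 0.0178
grasp_force: 30.0
```

Emit:
{"name": "carry_out", "arguments": {"deltas": [0.001, 0.004, 0, 0, 0, 0, 0, 0.0015, 0, 0, 0, 0, 0.001, 0, 0, 0, 0, 0, 0, 0, 0, 0, 0, 0, 0]}}

```text
clock: 24.97
tcp_pos: [0.6351, 0.1735, 0.2597]
orientation: [[-1.0, -0.031, 0.001], [-0.031, 1.0, -0.0], [-0.001, -0.0, -1.0]]
force: [-1.8, -0.7, 0.9]
width: 0.0177
grasp_force: 30.0
```

Emit:
{"name": "carry_out", "arguments": {"deltas": [0, 0, 0, 0, 0.5, 0, 0, 0, 0, 0.5, 0, 0, 0, 0, 0.5, 0, 0, 0, 0, 0.5, 0, 0, -0.015, 0, 0.5, 0, 0, -0.025, 0, 0.5, 0, 0, -0.027, 0, 0.5, 0, 0, 0, 0, 0.5]}}

```text
clock: 25.63
tcp_pos: [0.637, 0.1743, 0.3328]
orientation: [[-0.999, -0.032, 0.009], [-0.032, 0.999, 0.001], [-0.009, 0.0, -1.0]]
force: [0.9, 0.2, 1.3]
width: 0.0441
grasp_force: 0.0
```

Emit:
{"name": "carry_out", "arguments": {"deltas": [0.011, -0.03, 0, 0, 0.6, 0.011, -0.03, 0, 0, 0.6, 0.011, -0.03, 0, 0, 0.6, 0.011, -0.03, 0, 0, 0.6, 0.011, -0.03, 0, 0, 0.6, 0.011, -0.03, 0, 0, 0.6, 0.011, -0.03, 0, 0, 0.6, 0.011, -0.03, 0, 0, 0.6, 0.011, -0.03, 0, 0.016, 0.6, 0.01, -0.03, 0, 0.016, 0.6]}}

```text
clock: 26.47
tcp_pos: [0.5343, -0.1304, 0.3258]
orientation: [[-1.0, 0.0, -0.0], [0.0, 1.0, 0.0], [0.0, 0.0, -1.0]]
force: [-0.4, -0.3, 0.1]
width: 0.0529
grasp_force: 0.0
```

Emit:
{"name": "carry_out", "arguments": {"deltas": [0.006, -0.029, 0, 0, 0.7, 0.006, -0.029, 0, 0, 0.7, 0.007, -0.029, 0, 0, 0.7, 0.007, -0.029, 0, 0, 0.7, 0.006, -0.029, 0, 0, 0.7, 0.006, -0.029, 0, 0, 0.7, 0, 0, 0, 0, 0.7, 0, 0, 0, 0, 0.7]}}

```text
clock: 27.13
tcp_pos: [0.4965, -0.3044, 0.3254]
orientation: [[-1.0, 0.003, -0.001], [0.003, 1.0, 0.001], [0.001, 0.001, -1.0]]
force: [0.2, -1.2, -0.7]
width: 0.0616
grasp_force: 0.0
```

```bash
python3 - <<'E'
from util import *
s=grab("side");t=grab("top");cv2.imwrite("pics/side9.png",s);cv2.imwrite("pics/top9.png",t)
st=manip.state();print(st["tcp_pos"],st["width"])
print("ladle",locate(t,"top",.6296,.2544)[0]);print("turner",locate(t,"top",.6323,.1744)[0])
print("masher side",locate(s,"side",.4965,-.305)[:2])
E
```

```text
[ 0.4972 -0.3025  0.3257] 0.061660446478086516
ladle [ 0.7344  0.001  -0.003 ]
turner [ 0.7815 -0.005  -0.005 ]
masher side [[0.1083 0.012  0.01  ]
 [0.1081 0.011  0.01  ]]
```

Emit:
{"name": "carry_out", "arguments": {"deltas": [0, -0.001, 0.025, 0, 0.7, 0, 0, 0.025, 0, 0.7, 0, 0, 0.018, 0, 0.7, 0, 0, 0, 0, 0, 0, 0, 0, 0, 0, 0, 0, 0, 0, 0, 0, 0, 0, 0, 0, 0, 0, 0, 0, 0, 0, 0, 0, 0, 0, 0, 0, 0, 0, 0]}}

```text
clock: 28.07
tcp_pos: [0.4974, -0.3043, 0.259]
orientation: [[-1.0, -0.0, 0.001], [-0.0, 1.0, -0.001], [-0.001, -0.001, -1.0]]
force: [0.9, 2.6, 3.7]
width: 0.0176
grasp_force: 30.0
```

Emit:
{"name": "carry_out", "arguments": {"deltas": [0, 0, 0, 0, 0, 0, 0, 0, 0, 0, 0, 0, 0, 0, 0]}}

```text
clock: 28.32
tcp_pos: [0.4974, -0.3042, 0.259]
orientation: [[-1.0, -0.0, 0.001], [-0.0, 1.0, -0.0], [-0.001, -0.0, -1.0]]
force: [-0.5, 1.7, 5.7]
width: 0.0177
grasp_force: 30.0
```

Emit:
{"name": "carry_out", "arguments": {"deltas": [0, 0, -0.012, 0, 0, 0, 0, -0.012, 0, 0, 0, 0, -0.013, 0, 0, 0, 0, 0, 0, 0, 0, 0.02, 0, 0, 0, 0, 0.02, 0, 0, 0, 0, 0.02, 0, 0, 0, 0, 0.02, 0, 0, 0, 0, 0.012, 0, 0, 0, 0, 0, 0, 0, 0]}}

```text
clock: 29.15
tcp_pos: [0.4973, -0.2102, 0.2955]
orientation: [[-1.0, -0.002, 0.0], [-0.002, 1.0, 0.0], [-0.0, 0.0, -1.0]]
force: [0.8, 0.0, -2.1]
width: 0.0177
grasp_force: 30.0
```

Emit:
{"name": "carry_out", "arguments": {"deltas": [-0.027, 0.005, 0, 0, 0, -0.026, 0.005, 0, 0, 0, 0, 0.028, 0, -0.016, 0, 0, 0.028, 0, -0.016, 0, 0, 0.028, 0, 0, 0, 0, 0.028, 0, 0, 0, 0, 0.028, 0, 0, 0, 0, 0.027, 0, 0, 0, 0, 0, 0, 0, 0, 0, 0, 0, 0, 0]}}

```text
clock: 29.98
tcp_pos: [0.5464, -0.0349, 0.2954]
orientation: [[-0.999, -0.034, 0.0], [-0.034, 0.999, -0.001], [-0.0, -0.001, -1.0]]
force: [0.8, -0.2, -0.9]
width: 0.0177
grasp_force: 30.0
```

Emit:
{"name": "carry_out", "arguments": {"deltas": [-0.022, 0, 0, 0, 0, -0.022, 0, 0, 0, 0, -0.022, 0, 0, 0, 0, -0.014, 0, 0, 0, 0, -0.011, 0, 0, 0, 0, 0, 0, 0, 0, 0, 0, 0, 0, 0, 0]}}

```text
clock: 30.57
tcp_pos: [0.6372, -0.0339, 0.2945]
orientation: [[-1.0, -0.031, -0.001], [-0.031, 1.0, -0.0], [0.001, -0.0, -1.0]]
force: [0.3, 0.7, -1.2]
width: 0.0179
grasp_force: 30.0
```

Emit:
{"name": "carry_out", "arguments": {"deltas": [0, 0, 0.008, 0, 0, 0, 0, 0.007, 0, 0, 0, 0, 0.006, 0, 0, 0, 0, 0.004, 0, 0, 0, 0, 0, 0, 0]}}

```text
clock: 30.98
tcp_pos: [0.637, -0.0323, 0.2692]
orientation: [[-0.999, -0.032, 0.0], [-0.032, 0.999, 0.0], [-0.0, 0.0, -1.0]]
force: [3.4, 0.7, -2.9]
width: 0.0185
grasp_force: 30.0
```

Slight +x contact on the lip, as with the turner; shift +x and go on.

Emit:
{"name": "carry_out", "arguments": {"deltas": [-0.003, 0, 0, 0, 0, 0, 0, 0.004, 0, 0, 0, 0, 0.004, 0, 0, 0, 0, 0, 0, 0, 0, 0.015, 0, 0, 0, 0, 0.015, 0, 0, 0, 0, 0.015, 0, 0, 0, 0, 0, 0, 0, 0]}}

```text
clock: 31.65
tcp_pos: [0.6383, 0.0168, 0.2624]
orientation: [[-0.999, -0.035, 0.0], [-0.035, 0.999, 0.001], [-0.0, 0.001, -1.0]]
force: [0.3, -0.2, -0.9]
width: 0.0177
grasp_force: 30.0
```

Emit:
{"name": "carry_out", "arguments": {"deltas": [0, 0.015, 0, 0, 0, 0, 0.02, 0, 0, 0, 0, 0.02, 0, 0, 0, 0, 0.015, 0, 0, 0, 0, 0.008, 0, 0, 0, 0, 0.001, 0, 0, 0, 0, 0, 0, 0, 0, 0, 0, 0, 0, 0]}}

```text
clock: 32.32
tcp_pos: [0.6362, 0.0912, 0.2622]
orientation: [[-0.999, -0.032, 0.0], [-0.032, 0.999, -0.001], [0.0, -0.001, -1.0]]
force: [-1.0, -1.3, -1.4]
width: 0.0178
grasp_force: 30.0
```

Emit:
{"name": "carry_out", "arguments": {"deltas": [0, 0.003, 0, 0, 0, 0, 0, 0.0015, 0, 0, 0, 0, 0.0015, 0, 0, 0, 0, 0, 0, 0]}}

```text
clock: 32.65
tcp_pos: [0.6361, 0.0942, 0.2593]
orientation: [[-1.0, -0.032, 0.0], [-0.032, 1.0, -0.0], [-0.0, -0.0, -1.0]]
force: [-0.4, 0.3, -2.5]
width: 0.0176
grasp_force: 30.0
```

Emit:
{"name": "carry_out", "arguments": {"deltas": [0, 0, 0, 0, 0.5, 0, 0, 0, 0, 0.5, 0, 0, 0, 0, 0.5, 0, 0, 0, 0, 0.5, 0, 0, -0.015, 0, 0.5, 0, 0, -0.025, 0, 0.5, 0, 0, -0.027, 0, 0.5, 0, 0, -0.03, 0, 0.5]}}

```text
clock: 33.32
tcp_pos: [0.6354, 0.0948, 0.3563]
orientation: [[-0.999, -0.032, -0.002], [-0.032, 0.999, 0.0], [0.002, 0.0, -1.0]]
force: [0.2, 0.6, -0.0]
width: 0.044
grasp_force: 0.0
```

Emit:
{"name": "carry_out", "arguments": {"deltas": [0.025, -0.03, 0, 0, 0.5, 0.025, -0.03, 0, 0, 0.5, 0.025, -0.03, 0, 0, 0.5, 0.025, -0.03, 0, 0, 0.5, 0.025, -0.03, 0, 0, 0.5, 0.025, -0.03, 0, 0, 0.5, 0.015, -0.035, 0, 0, 0.5, 0.015, -0.035, 0, 0, 0.5, 0.015, -0.035, 0, 0, 0.5, 0, -0.035, 0, 0, 0.5]}}

```text
clock: 34.15
tcp_pos: [0.4494, -0.2328, 0.357]
orientation: [[-1.0, -0.032, 0.0], [-0.032, 1.0, -0.001], [-0.0, -0.001, -1.0]]
force: [0.5, 0.0, -0.4]
width: 0.0442
grasp_force: 0.0
```

```bash
python3 - <<'E'
from util import *
s=grab("side");t=grab("top");cv2.imwrite("pics/side10.png",s);cv2.imwrite("pics/top10.png",t)
st=manip.state();print(st["tcp_pos"],st["width"])
for n,x,y in(("ladle",.6296,.2544),("turner",.6323,.1744),("masher",.6349,.0945)): print(n,*both(s,t,x,y))
cv2.imwrite("pics/p10.png",np.vstack([np.hstack([cv2.resize(s[120:270,150:350],(400,300),interpolation=cv2.INTER_CUBIC),cv2.resize(t[120:270,140:340],(400,300),interpolation=cv2.INTER_CUBIC)]),
 np.hstack([cv2.resize(s[130:190,210:290],(400,300),interpolation=cv2.INTER_CUBIC),cv2.resize(t[140:200,155:235],(400,300),interpolation=cv2.INTER_CUBIC)])]))
E
```

```text
[ 0.4505 -0.2356  0.3562] 0.0442230028444753
ladle 0.6306 0.2514 0.6561683967291158 0.73443650121637 [ 0.6791 -0.001  -0.007 ] [ 0.7344  0.001  -0.003 ]
turner 0.6273 0.1694 0.5888218966919957 0.7705930897166398 [ 0.6134 -0.007  -0.011 ] [ 0.7717 -0.004  -0.005 ]
masher 0.6289 0.0915 0.109382435897416 0.3985371183768724 [0.1807 0.01   0.012 ] [ 0.5029 -0.012  -0.004 ]
```

View pics/p10.png

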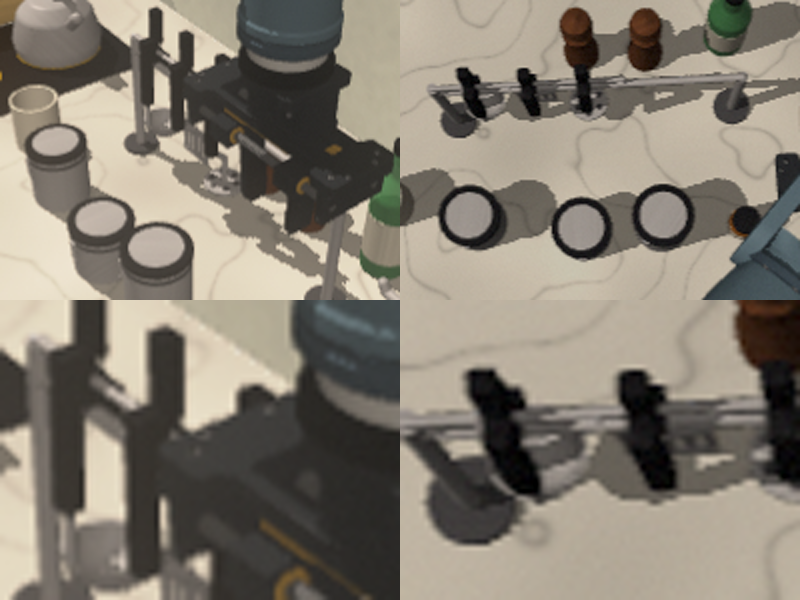

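The picture shows the three utensils hanging under their collars (bottom right panel: (500,410), (640,410), (783,410), against collars expected at 501, 641 and 778). The canisters are standing with their lids down and have not moved, and the arm is clear.

```bash
python3 -c "
from plant import manip
print(manip.job_done())"
```

```text
the job is handed in; nothing more can be done
None
```

I pressed all three canister lids fully home, hung the ladle, turner and masher at the far, middle and near collars, and handed the job in at about 34 s; no verdict came back.

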